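# Pack the algae magnet in the flip-top canister

## Task

Lift the green algae magnet out of the grey stock tray under the bamboo shelf, set it down in the open blue canister so that it lies flat on its black pad without being dropped, then flip the canister's lid fully shut and let go. Keep the robot from pushing against the bamboo stand, and leave all the other goods where they are.

Things in the scene. Friction and masses are not known exactly. Their poses are not given: they have to be found in the camera images.
- magnet: Green algae magnet, about 220 g: block 100 (x) x 56 (y) x 30 mm with a black pad underneath and, centred on top, an upright handle block 80 (x) x 26 (y) mm from 30 to 63 mm above the underside. Origin: centre of the underside, z up. Starts upright on the tray floor, x within 0.45 rad of the stand's x, at the left, middle or right of the tray.
- stand: Fixed stand; origin at tray centre, table level, x away from robot. Grey tray 220 (x) x 360 (y) mm outside, 5 mm walls and floor; walls 40 mm high at -x, 50 at the ends, 70 at +x. Above its rear half a bamboo plank, 420 mm along y, z 220 to 238, x +10 to +160 mm, on posts at x 35 and 145, y +-195. The magnet lies partly under the plank: lean the tool back towards the robot.
- canister: Fixed blue flip-top plastic canister, 150 x 150 mm outside, 90 mm high, walls and floor 5 mm. Origin: centre of its underside, z up. The lid's hinge lies along its -y rim.
- canister_floor (a point): Centre of the canister's inner floor, 5 mm above the table.
- lid_hinge (a point): Middle of the hinge line, on the canister's -y rim, 90 mm above its underside; the axis is the canister's x. Does not move with the lid.
- lid_edge (a point): Middle of the lid's free edge, 154 mm from the hinge line, half way through the 8 mm thickness of the lid. The lid is 154 mm wide, with a white thumb tab 12 mm beyond the free edge.
- lid (a joint): Lid angle in rad: 0 fully shut, 1.57 upright, at most 1.9. The hinge is stiff and stays where it is left (about 1 to 1.5 N at the free edge moves it). Opens by turning about the canister's +x.
- airstone: Round black airstone, 66 mm across, 20 mm high with a small nipple to 30 mm, lying in the tray. Origin: centre of underside. Leave it.
- ring: White feeding ring, 68 mm across outside, 50 mm inside, 14 mm high, lying in the tray. Origin: centre of underside. Leave it.
- cave: Brown ceramic cave, 70 x 100 x 72 mm, on the plank. Origin: centre of underside. Leave it.
- tin: Round aluminium tin with a snug lid, 75 mm across, 62 mm high, on the plank. Origin: centre of underside. Leave it.
- jar: Yellow food jar with red cap, 80 mm across, 100 mm high, on the table. Origin: centre of underside. Leave it.
Mind the look-alikes: they are no part of the job. There is more than one size of the canister; the job needs the middle-sized.

How it is judged (in metres and radians):
On the way, in this order (a step that is already met when the one before it is completed fails the run):
1. The magnet has been lifted clear out of the tray, its underside above 80 mm (height (world z) of magnet above 0.08 m), for 0.1 s.
2. The magnet lies flat on the canister's floor with the lid still open (x of magnet in the frame of canister between -0.055 and 0.055 m and y of magnet in the frame of canister between -0.055 and 0.055 m and z of magnet in the frame of canister below 0.015 m and angle between magnet's own z axis and vertical below 0.2 rad and value of joint lid above 0.8 rad), for 0.2 s.
At the end, for the whole second after the job is handed in: The magnet lies at rest inside the canister, flat on its pad (within 0.2 rad, underside within 10 mm of the canister's floor), the lid is shut to within 0.06 rad, and the other goods are where they started (airstone and ring within 40 mm, cave, tin and jar within 30 mm) (x of magnet in the frame of canister between -0.055 and 0.055 m and y of magnet in the frame of canister between -0.055 and 0.055 m and z of magnet in the frame of canister below 0.015 m and angle between magnet's own z axis and vertical below 0.2 rad and value of joint lid below 0.06 rad and linear speed of magnet below 0.02 m/s and distance of each of airstone, ring from where it was at the start of the episode below 0.04 m and distance of each of cave, tin, jar from where it was at the start of the episode below 0.03 m); the robot touches nothing.
It fails at once if Something in the tray that should stay there was displaced by more than 40 mm (distance of any of airstone, ring from where it was at the start of the episode above 0.04 m).
It fails at once if A bystander on the plank or the table was displaced by more than 30 mm (distance of any of cave, tin, jar from where it was at the start of the episode above 0.03 m).
It fails at once if The robot pushed against the stand with more than 20 N (contact force between any of the arm, the fingers and stand above 20 N).
It fails at once if The magnet was dropped into the canister (it moved faster than 0.7 m/s within it, as after a fall of 25 mm) (x of magnet in the frame of canister between -0.055 and 0.055 m and y of magnet in the frame of canister between -0.055 and 0.055 m and z of magnet in the frame of canister below 0.09 m and linear speed of magnet above 0.7 m/s).
It also fails if it takes over 72 s, if anything falls off the work surface, if the arm or the gripper's body presses on something with over 40 N, if the wrist force passes 120 N, or if a joint passes its speed limit or range.

## Robot

A 7-joint arm with a two-finger parallel gripper is mounted at the origin on the work surface. World frame = base frame: x ahead of the robot, y to its left, z up, the work surface at z = 0. Lengths are in mm, angles in rad, forces in N, time in s.
With the tool pointing down it reaches from about 425 to 800 mm from the base axis. Payload 8.3 kg.
Tool frame: the origin (TCP) lies midway between the tips of the shut fingers; the grasp point (between the pads) lies 19 mm behind it (bot.grip_depth is the distance from the TCP to the grasp point, in mm); x points along the fingers, z is the direction in which the jaws open and shut, and the axes are right-handed (so a half turn about x gives the same grasp; the last joint's range is limited). The gripper opens to 85 mm and grips with 20 to 120 N. Pads are 22 mm wide; open, the fingers measure 114 mm over their backs; the gripper's body (76 mm by 85 mm) begins 54 mm behind the grasp point. The pads swing forward as they close: fully open they stand 13 mm farther back than shut.
Start: joints at [1.058, 0.383, 0.016, 1.37, -0.006, 1.388, -0.046], TCP at [271.773, -562.799, 231.279] pointing down, gripper open.
Joint ranges: [-2.95, 2.95], [-0.25, 2.06], [-1.52, 1.56], [0.18, 2.33], [-1.44, 4.58], [0.02, 2.06], [-3.01, 3.01]. Speed limits (rad/s): [2.39, 2.39, 3.01, 3.01, 3.14, 3.14, 3.14].

## Interface

Orientations are given as a rotation vector (axis times angle).
In Python, from workcell import bot gives the robot as it stands.
- The arm moves only by the tool step_arm, never from a script. Its argument "commands" is a list of rows, each an object of numbers: "fingers": the opening in per cent of the stroke, from 0 (shut) to 100 (fully open); "x", "y", "z": the shift along the tool's x, y, z in mm; "ax", "ay", "az": the turn, a rotation vector about the tool's x, y, z in degrees. A call has 1 to 5 rows; each row shifts and turns the commanded pose from where the row before left it, along the tool's axes as they then stand; what a row does not reach is not made up. A row lasts 1/12 s, in which the tool goes at most 41.7 mm and 7.16 degrees, less where a joint would pass 70% of its speed; a pose out of reach is approached as far as the arm can. A call with a gripper value outside its range is refused whole. The fingers move at their own pace and stop on an object; "squeeze" is the grip in N (left out, the last holds). Time passes only in rows, so rows that do not move let the fingers close. It gives the time, the measured TCP pose, the force and the opening at its end, in the units of the state.
- bot.get_obs(): the state, without advancing time (a new reading comes with each control period).
- bot.snapshot(name): name is "scene" or "top" or "wrist"; returns a dict with "img" (480x640x3 uint8, red, green, blue), "fx", "fy", "cx", "cy" (pixels), "R" (3x3) and "t" (3): a world point X has camera coordinates R X + t; the wrist camera has in their place "T_tool_cam" (4x4, takes a point from camera to tool coordinates, whose origin is the TCP and whose axes are the tool frame's). Camera axes: x right, y down, z forward; pixel columns grow to the right and rows downward; lengths in mm; the calibration is good to about 2 mm. A picture is of the moment at which its call begins: read the wrist's pose just before it. There is no depth.
- bot.job_done(): hands the job in, once; it reports no verdict.
The state is a dict: "clock": time; "joint_pos": joint angles; "dq": joint speeds; "joint_torque": joint torques, N m; "position": TCP position; "orientation": TCP orientation; "contact_force": force on the tool from outside, world axes, zero at the start; "torque": the same for the moment, N m; "grip_width": opening from 0.0 (shut) to 1.0 (fully open).
Only numpy, scipy, OpenCV 4.12 (cv2) and the standard library are available. Lean on these libraries where they do the work, as an engineer would, in place of code of your own. Each camera call takes 0.05 s, during which the arm holds its last target. There are 200 camera calls.

## Working session

There is one attempt and no reset: what is moved stays moved. The work goes in short steps, Python scripts to look and compute and a tool call to move; the robot and the scene stay as the last step left them, time stands still between calls to the robot, and variables do not carry over. Pictures are saved under pics/ and viewed, about 8 in all and at most 12, crops included, and the job is handed in when it is done.

Besides the shell and the picture viewer there is one more tool, called as name(argument=value, ...) on one line, values as JSON. step_arm: Moves the arm, as the interface text tells. Its arguments: {"type":"object","properties":{"commands":{"type":"array","items":{"type":"object","properties":{"fingers":{"type":"number"},"x":{"type":"number"},"y":{"type":"number"},"z":{"type":"number"},"ax":{"type":"number"},"ay":{"type":"number"},"az":{"type":"number"}}}},"squeeze":{"type":"number"}},"required":["commands"]}

```bash
mkdir -p pics; ls; cat > h.py <<'E'
import numpy as np, cv2
from workcell import bot
from scipy.spatial.transform import Rotation as Ro
def snap(n,f):
    o=bot.get_obs(); s=bot.snapshot(n); cv2.imwrite(f'pics/{f}.png',s['img'][:,:,::-1])
    if n=='wrist':
        T=np.array(s['T_tool_cam']); Rw=Ro.from_rotvec(o['orientation']).as_matrix()
        Rc=Rw@T[:3,:3]; c=Rw@T[:3,3]+np.array(o['position'])
    else:
        R=np.array(s['R']); Rc=R.T; c=-R.T@np.array(s['t']).ravel()
    np.savez(f'pics/{f}.npz',Rc=Rc,c=c,k=[s['fx'],s['fy'],s['cx'],s['cy']])
    return s
def ray(f,u,v):
    d=np.load(f'pics/{f}.npz'); k=d['k']
    r=d['Rc']@np.array([(u-k[2])/k[0],(v-k[3])/k[1],1]); return d['c'],r/np.linalg.norm(r)
def onz(f,u,v,z):
    c,r=ray(f,u,v); return c+r*(z-c[2])/r[2]
def proj(f,X):
    d=np.load(f'pics/{f}.npz'); k=d['k']; p=d['Rc'].T@(np.array(X)-d['c']); return k[0]*p[0]/p[2]+k[2],k[1]*p[1]/p[2]+k[3]
E
python3 - <<'E'
from h import *
snap('scene','s0');snap('top','t0')
for f in('s0','t0'):print(np.load(f'pics/{f}.npz')['c'],np.load(f'pics/{f}.npz')['Rc'].round(2).tolist(), np.load(f'pics/{f}.npz')['k'])
print(bot.get_obs())
E
```

```text
pics
[ 714.73393041 -457.96919434 1594.93795035] [[0.93, 0.35, -0.11], [0.37, -0.88, 0.29], [0.0, -0.31, -0.95]] [497.53858288 497.53858288 316.05343621 244.19205881]
[ 358.6435227   -14.322526   1440.71028737] [[0.02, -0.99, 0.15], [-1.0, -0.02, -0.01], [0.01, -0.15, -0.99]] [500.25799305 500.25799305 323.33537981 244.67352343]
{'clock': 0.1, 'joint_pos': array([ 1.0580608 ,  0.38415999,  0.01635737,  1.3710689 , -0.00629514,
        1.38817527, -0.04649768]), 'dq': array([-0.00081338, -0.00081165,  0.0008449 , -0.00279611, -0.00066746,
        0.00077274, -0.00033769]), 'joint_torque': array([ 4.46047474e-03, -6.29124284e+01,  8.48231949e-01, -3.72756314e+01,
        1.68119604e-02,  1.04420999e-02, -6.75701585e-05]), 'position': array([ 271.60501828, -562.39473973,  230.36604486]), 'orientation': array([ 0.87267561,  1.39061902, -0.87117192]), 'contact_force': array([-0.77041432,  0.36781392, -0.1577187 ]), 'torque': array([-0.05713151,  0.00311459, -0.02718077]), 'grip_width': 0.9987626347058561}
```

View pics/s0.png

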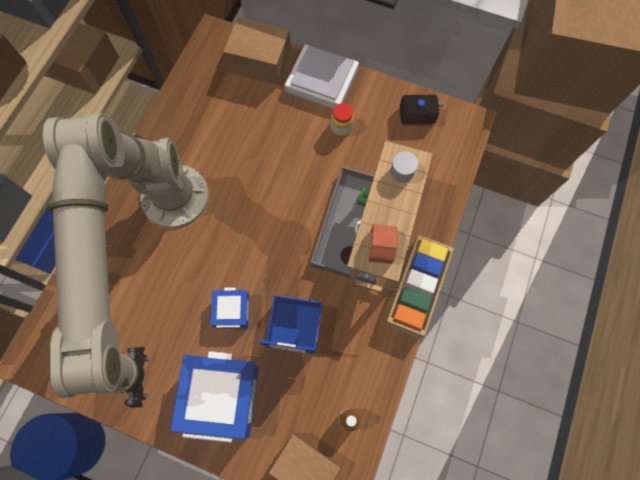

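View pics/t0.png

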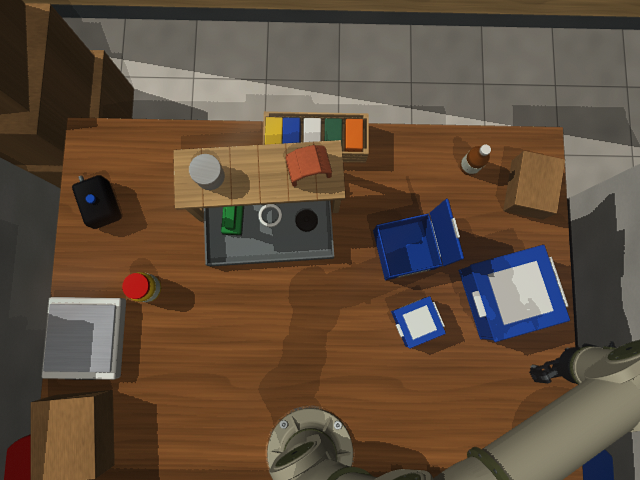

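The scene view (s0) shows the magnet at about (365,195), half under the plank, and the open middle canister at (293,325). The top view (t0) shows the magnet at (232,215), ring at (270,215), airstone at (307,220), and the canister at (418,242) with its lid leaning toward -y.

```bash
python3 - <<'E'
from h import *
im=cv2.imread('pics/t0.png')
a=cv2.resize(im[185:275,190:350],None,fx=5,fy=5,interpolation=cv2.INTER_CUBIC)[:300]
b=cv2.resize(im[195:285,365:525],None,fx=5,fy=5,interpolation=cv2.INTER_CUBIC)
a=cv2.resize(im[185:270,190:350],None,fx=4,fy=4,interpolation=cv2.INTER_CUBIC)
b=cv2.resize(im[195:290,365:525],None,fx=4,fy=4,interpolation=cv2.INTER_CUBIC)
b=b[:600-len(a)]
cv2.imwrite('pics/c0.png',np.vstack([a,b]))
hsv=cv2.cvtColor(im,cv2.COLOR_BGR2HSV)
m=cv2.inRange(hsv,(45,80,30),(80,255,255)); m[:, :200]=0; m[:,345:]=0; m[:195]=0
ys,xs=np.nonzero(m);print(len(xs),xs.min(),xs.max(),ys.min(),ys.max())
E
```

```text
552 221 243 206 234
```

View pics/c0.png

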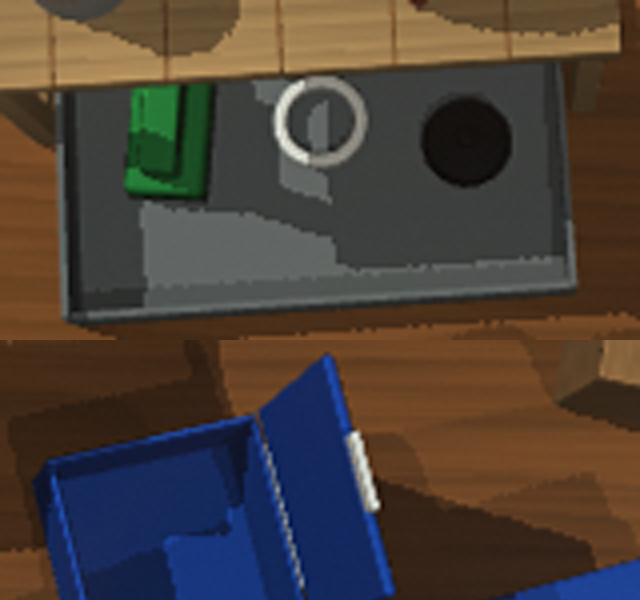

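```bash
python3 - <<'E'
from h import *
A=lambda u,v,z:onz('t0',190+u/4-.375,185+v/4-.375,z)
B=lambda u,v,z:onz('t0',365+u/4-.375,195+(v-340)/4-.375,z)
def ang(p,q):return np.degrees(np.arctan2(*(q-p)[[1,0]]))
l,r=A(66,322,40),A(577,290,40);print('tray front',l,r,np.linalg.norm(l-r),ang(r,l))
print('tray endR rear',A(560,65,50),'endL',A(60,95,50))
bl,br=A(126,190,35),A(206,197,35);print('block front top',bl,br,np.linalg.norm(bl-br),ang(br,bl)-90)
fl,fr=A(127,193,5),A(206,200,5);print('block front bot',fl,fr,np.linalg.norm(fl-fr))
print('block R edge',ang(A(206,197,35),A(211,88,35)))
print('handle L,R edge',A(136,128,68),A(136,85,68),A(178,132,68),A(181,85,68))
print('ring',A(320,122,19),'airstone',A(467,141,25))
a,b=B(44,480,90),B(255,418,90);c=B(302,598,90);print('can',a,b,c,np.linalg.norm(a-b),ang(b,a),ang(c,b))
im=cv2.imread('pics/t0.png');cv2.imwrite('pics/c1.png',cv2.resize(im[195:290,365:475],None,fx=6,fy=6,interpolation=cv2.INTER_CUBIC))
E
```

```text
tray front [502.92022579 298.68111802  40.        ] [531.55529251 -59.49113516  40.        ] 359.31508456099954 94.5709467337895
tray endR rear [691.46365338 -45.10089029  50.        ] endL [663.21987977 308.67580007  50.        ]
block front top [598.38067382 261.93863779  35.        ] [594.32590236 204.98781764  35.        ] 57.0949830335643 -4.072459811752083
block front bot [601.30110042 267.01074219   5.        ] [597.1480615  209.58145368   5.        ] 57.579257647501905
block R edge -0.3346669562434786
handle L,R edge [636.7295983  250.47697362  68.        ] [667.38444693 251.83868278  68.        ] [634.41024589 221.13338901  68.        ] [667.95591955 220.42418643  68.        ]
ring [653.45661141 127.33445179  19.        ] airstone [640.15828033  20.58407516  25.        ]
can [ 603.36038844 -171.61416672   90.        ] [ 649.40625396 -317.52114013   90.        ] [ 524.76768619 -347.6863157    90.        ] 153.000217711595 107.51484795877454 13.605181955740015
```

View pics/c1.png

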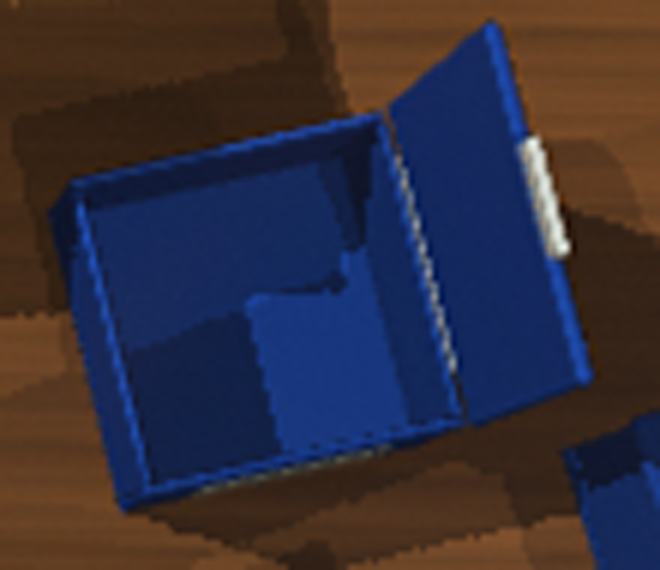

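The crop shows the canister rim corners at about (75,185), (380,115), (465,415) and (125,505), with the lid open past upright on the -y side. From the rays, the tray front is 359 mm long (expected 360) and the block is 57 mm wide (expected 56), so the calibration holds up. Next I plan the approach with a 30° backward lean.

```bash
cat >> h.py <<'E'
def tool(theta,psi,flip=1):
    "lean theta (deg), heading psi (deg)"
    t,p=np.radians([theta,psi]); x=np.array([np.sin(t)*np.cos(p),np.sin(t)*np.sin(p),-np.cos(t)])
    z=flip*np.array([-np.sin(p),np.cos(p),0]); return np.column_stack([x,np.cross(z,x),z])
def pose():
    o=bot.get_obs(); return np.array(o['position']),Ro.from_rotvec(o['orientation']).as_matrix()
def plan(P1,R1,start=None,mm=36,deg=6.5,n=None):
    P,R=start or pose(); rv=Ro.from_matrix(R.T@R1).as_rotvec(degrees=True)
    n=n or max(1,int(np.ceil(max(np.linalg.norm(P1-P)/mm,np.linalg.norm(rv)/deg))))
    for i in range(n):
        s=np.round(R.T@((P1-P)/(n-i)),1); w=np.round(Ro.from_matrix(R.T@R1).as_rotvec(degrees=True)/(n-i),1)
        print(i+1,*s,' a',*w); P=P+R@s; R=R@Ro.from_rotvec(w,degrees=True).as_matrix()
    return P,R
E
python3 - <<'E'
from h import *
B=lambda u,v,z:onz('t0',365+u/6-.42,195+v/6-.42,z)
c=[B(*p,90) for p in((75,185),(380,115),(465,415),(125,505))];print(np.round(c,1),np.mean(c,0))
for i in range(4):d=c[(i+1)%4]-c[i];print(np.linalg.norm(d),np.degrees(np.arctan2(d[1],d[0])))
P,R=pose();print(R.round(2))
s=plan(np.array([400,-200,330.]),tool(10,-10,int(np.sign(R[1,2]))))
plan(np.array([546,235,213.]),tool(30,-2,int(np.sign(R[1,2]))),s)
E
```

```text
[[ 615.2 -175.6   90. ]
 [ 650.5 -316.3   90. ]
 [ 512.2 -352.8   90. ]
 [ 468.8 -198.1   90. ]] [ 561.653089   -260.69825142   90.        ]
144.99072118992203 -75.92547595342008
143.00851720364815 -165.2026804086326
160.62699485152297 105.67449086151822
148.12341790918006 8.740580257457248
[[-0.    0.9   0.43]
 [ 0.    0.43 -0.9 ]
 [-1.   -0.   -0.  ]]
1 -8.3 22.8 -22.6  a 3.0 -0.3 0.8
2 -8.1 21.7 -23.7  a 3.0 -0.3 0.8
3 -7.9 20.5 -24.7  a 3.0 -0.3 0.8
4 -7.8 19.3 -25.7  a 3.0 -0.3 0.8
5 -7.6 18.0 -26.7  a 3.0 -0.3 0.8
6 -7.5 16.7 -27.5  a 3.0 -0.2 0.8
7 -7.4 15.4 -28.4  a 2.9 -0.2 0.8
8 -7.3 14.0 -29.1  a 3.0 -0.3 0.8
9 -7.3 12.6 -29.7  a 2.9 -0.2 0.8
10 -7.2 11.1 -30.3  a 3.0 -0.3 0.8
11 -7.2 9.7 -30.8  a 2.9 -0.2 0.8
12 -7.2 8.2 -31.3  a 3.0 -0.3 0.9
1 9.1 3.3 -32.4  a -0.5 0.2 1.4
2 9.3 3.4 -32.4  a -0.5 0.2 1.4
3 9.5 3.5 -32.3  a -0.5 0.2 1.4
4 9.7 3.5 -32.2  a -0.6 0.2 1.4
5 9.8 3.6 -32.2  a -0.5 0.2 1.4
6 10.1 3.6 -32.1  a -0.6 0.2 1.4
7 10.2 3.7 -32.0  a -0.5 0.2 1.4
8 10.5 3.7 -31.9  a -0.6 0.2 1.4
9 10.7 3.8 -31.9  a -0.5 0.2 1.5
10 10.9 3.8 -31.8  a -0.6 0.2 1.4
11 11.1 3.9 -31.7  a -0.5 0.2 1.5
12 11.2 3.9 -31.6  a -0.6 0.2 1.4
13 11.5 4.0 -31.6  a -0.5 0.2 1.5
14 11.7 3.9 -31.5  a -0.6 0.2 1.4
```

step_arm(commands=[{"x": -8.3,"y": 22.8,"z": -22.6,"ax": 3,"ay": -0.3,"az": 0.8},{"x": -8.1,"y": 21.7,"z": -23.7,"ax": 3,"ay": -0.3,"az": 0.8},{"x": -7.9,"y": 20.5,"z": -24.7,"ax": 3,"ay": -0.3,"az": 0.8},{"x": -7.8,"y": 19.3,"z": -25.7,"ax": 3,"ay": -0.3,"az": 0.8},{"x": -7.6,"y": 18,"z": -26.7,"ax": 3,"ay": -0.3,"az": 0.8}])

```text
schema error: expected keys fingers, x, y, z, ax, ay, az
```

step_arm(commands=[{"x": -7.5,"y": 16.7,"z": -27.5,"ax": 3,"ay": -0.2,"az": 0.8},{"x": -7.4,"y": 15.4,"z": -28.4,"ax": 3,"ay": -0.2,"az": 0.8},{"x": -7.3,"y": 14,"z": -29.1,"ax": 3,"ay": -0.3,"az": 0.8},{"x": -7.3,"y": 12.6,"z": -29.7,"ax": 3,"ay": -0.2,"az": 0.8},{"x": -7.2,"y": 11.1,"z": -30.3,"ax": 3,"ay": -0.3,"az": 0.8}])

```text
schema error: expected keys fingers, x, y, z, ax, ay, az
```

step_arm(commands=[{"x": -7.2,"y": 9.7,"z": -30.8,"ax": 2.9,"ay": -0.2,"az": 0.8},{"x": -7.2,"y": 8.2,"z": -31.3,"ax": 3,"ay": -0.3,"az": 0.9},{"x": 9.1,"y": 3.3,"z": -32.4,"ax": -0.5,"ay": 0.2,"az": 1.4},{"x": 9.3,"y": 3.4,"z": -32.4,"ax": -0.5,"ay": 0.2,"az": 1.4},{"x": 9.5,"y": 3.5,"z": -32.3,"ax": -0.5,"ay": 0.2,"az": 1.4}])

```text
schema error: expected keys fingers, x, y, z, ax, ay, az
```

step_arm(commands=[{"fingers": 100,"x": -8.3,"y": 22.8,"z": -22.6,"ax": 3,"ay": -0.3,"az": 0.8},{"fingers": 100,"x": -8.1,"y": 21.7,"z": -23.7,"ax": 3,"ay": -0.3,"az": 0.8},{"fingers": 100,"x": -7.9,"y": 20.5,"z": -24.7,"ax": 3,"ay": -0.3,"az": 0.8},{"fingers": 100,"x": -7.8,"y": 19.3,"z": -25.7,"ax": 3,"ay": -0.3,"az": 0.8},{"fingers": 100,"x": -7.6,"y": 18,"z": -26.7,"ax": 3,"ay": -0.3,"az": 0.8}])

```text
clock: 0.52
position: [325.4, -410.1, 272.5]
orientation: [1.1, 1.23, -1.024]
contact_force: [0.6, 0.1, -0.4]
grip_width: 0.998
```

step_arm(commands=[{"fingers": 100,"x": -7.5,"y": 16.7,"z": -27.5,"ax": 3,"ay": -0.2,"az": 0.8},{"fingers": 100,"x": -7.4,"y": 15.4,"z": -28.4,"ax": 3,"ay": -0.2,"az": 0.8},{"fingers": 100,"x": -7.3,"y": 14,"z": -29.1,"ax": 3,"ay": -0.3,"az": 0.8},{"fingers": 100,"x": -7.3,"y": 12.6,"z": -29.7,"ax": 3,"ay": -0.2,"az": 0.8},{"fingers": 100,"x": -7.2,"y": 11.1,"z": -30.3,"ax": 3,"ay": -0.3,"az": 0.8}])

```text
clock: 0.93
position: [378.9, -259.2, 314.0]
orientation: [1.32, 1.053, -1.163]
contact_force: [0.9, -1.1, -0.3]
grip_width: 0.995
```

step_arm(commands=[{"fingers": 100,"x": -7.2,"y": 9.7,"z": -30.8,"ax": 2.9,"ay": -0.2,"az": 0.8},{"fingers": 100,"x": -7.2,"y": 8.2,"z": -31.3,"ax": 3,"ay": -0.3,"az": 0.9},{"fingers": 100,"x": 9.1,"y": 3.3,"z": -32.4,"ax": -0.5,"ay": 0.2,"az": 1.4},{"fingers": 100,"x": 9.3,"y": 3.4,"z": -32.4,"ax": -0.5,"ay": 0.2,"az": 1.4},{"fingers": 100,"x": 9.5,"y": 3.5,"z": -32.3,"ax": -0.5,"ay": 0.2,"az": 1.4}])

```text
clock: 1.35
position: [432.4, -105.7, 305.0]
orientation: [1.414, 0.936, -1.133]
contact_force: [0.8, 0.3, -0.0]
grip_width: 1.0
```

```bash
python3 - <<'E'
from h import *
plan(np.array([546,235,213.]),tool(30,-2,-1))
E
```

```text
1 9.6 3.3 -32.1  a -0.6 0.2 1.4
2 9.8 3.4 -32.1  a -0.6 0.2 1.4
3 10.0 3.5 -32.0  a -0.6 0.2 1.4
4 10.2 3.6 -31.9  a -0.5 0.2 1.4
5 10.4 3.6 -31.9  a -0.6 0.2 1.4
6 10.6 3.7 -31.8  a -0.5 0.2 1.4
7 10.8 3.7 -31.7  a -0.6 0.2 1.4
8 11.0 3.8 -31.6  a -0.5 0.2 1.5
9 11.2 3.8 -31.6  a -0.6 0.2 1.4
10 11.3 3.8 -31.5  a -0.5 0.2 1.5
11 11.6 3.7 -31.4  a -0.6 0.3 1.4
```

step_arm(commands=[{"fingers": 100,"x": 9.7,"y": 3.4,"z": -32,"ax": -0.6,"ay": 0.2,"az": 1.4},{"fingers": 100,"x": 9.9,"y": 3.5,"z": -32,"ax": -0.6,"ay": 0.2,"az": 1.4},{"fingers": 100,"x": 10.1,"y": 3.5,"z": -32,"ax": -0.5,"ay": 0.2,"az": 1.4},{"fingers": 100,"x": 10.3,"y": 3.6,"z": -32,"ax": -0.6,"ay": 0.2,"az": 1.4},{"fingers": 100,"x": 10.5,"y": 3.6,"z": -32,"ax": -0.5,"ay": 0.2,"az": 1.4}])

```text
clock: 1.77
position: [484.2, 49.2, 262.4]
orientation: [1.423, 0.873, -1.002]
contact_force: [1.1, 0.7, 0.2]
grip_width: 0.999
```

step_arm(commands=[{"fingers": 100,"x": 10.7,"y": 3.7,"z": -32,"ax": -0.6,"ay": 0.2,"az": 1.4},{"fingers": 100,"x": 10.9,"y": 3.7,"z": -31.7,"ax": -0.5,"ay": 0.2,"az": 1.5},{"fingers": 100,"x": 11.1,"y": 3.8,"z": -31.7,"ax": -0.6,"ay": 0.2,"az": 1.4},{"fingers": 100,"x": 11.3,"y": 3.8,"z": -31.5,"ax": -0.5,"ay": 0.2,"az": 1.5},{"fingers": 100,"x": 0,"y": 0,"z": 0,"ax": 0,"ay": 0,"az": 0}])

```text
clock: 2.18
position: [525.0, 178.2, 227.8]
orientation: [1.428, 0.824, -0.89]
contact_force: [-1.4, 0.3, 0.5]
grip_width: 0.998
```

```bash
python3 - <<'E'
from h import *
snap('wrist','w1'); P,R=pose();print(P,R.round(3).tolist())
E
```

```text
[524.84514274 175.22580438 227.81055517] [[0.454, 0.89, -0.052], [-0.021, -0.048, -0.999], [-0.891, 0.454, -0.003]]
```

View pics/w1.png

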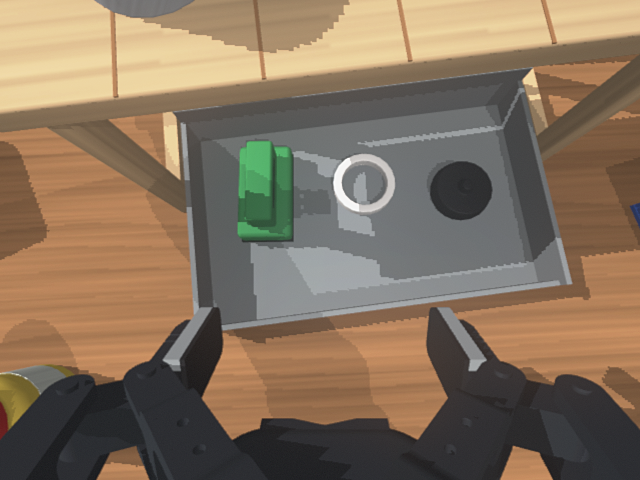

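```bash
python3 - <<'E'
from h import *
im=cv2.imread('pics/w1.png');cv2.imwrite('pics/c2.png',cv2.resize(im[130:255,210:320],None,fx=4.8,fy=4.8,interpolation=cv2.INTER_CUBIC))
print('jar',onz('t0',136,287,100))
g=lambda u,v,z:onz('w1',u,v,z)
print('tray front',g(219,330,40),g(570,283,40))
E
```

```text
jar [435.14745826 468.55398234 100.        ]
tray front [507.20856653 281.9078799   40.        ] [534.6910562  -63.07274822  40.        ]
```

View pics/c2.png

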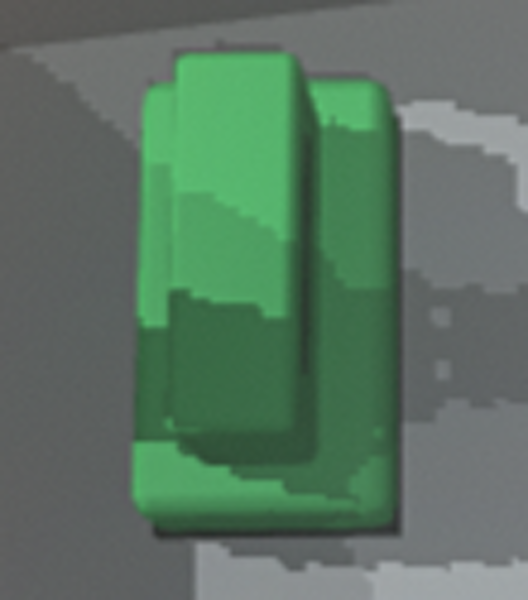

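```bash
python3 - <<'E'
from h import *
g=lambda u,v,z:onz('w1',210+u/4.8-.4,130+v/4.8-.4,z)
for z,c in((68,[(176,53),(297,53),(295,432),(170,430)]),(35,[(143,82),(390,80),(396,517),(132,517)])):
    c=np.array([g(*p,z) for p in c]);print(c.round(1).tolist(),c.mean(0).round(1),'yaw',[np.degrees(np.arctan2(*(a-b)[[1,0]])).round(1) for a,b in((c[0],c[3]),(c[1],c[2]))],[np.linalg.norm(c[i]-c[(i+1)%4]).round(1) for i in range(4)])
E
```

```text
[[687.1, 246.7, 68.0], [685.8, 222.2, 68.0], [607.1, 224.7, 68.0], [608.8, 249.0, 68.0]] [647.2 235.7  68. ] yaw [np.float64(-1.7), np.float64(-1.8)] [np.float64(24.5), np.float64(78.7), np.float64(24.4), np.float64(78.4)]
[[696.8, 261.3, 35.0], [694.4, 206.3, 35.0], [595.5, 208.5, 35.0], [598.4, 264.7, 35.0]] [646.3 235.2  35. ] yaw [np.float64(-2.0), np.float64(-1.3)] [np.float64(55.0), np.float64(98.9), np.float64(56.3), np.float64(98.5)]
```

The handle top measures 79 x 24.5 mm (expected 80 x 26), which puts the magnet centre at (647, 235.5) with yaw -1.8°. I'll take TCP (649, 235.5, 43) with a 30° lean as the grasp.

```bash
python3 - <<'E'
from h import *
s=plan(np.array([574,235.5,173.]),tool(30,-1.8,-1),mm=25)
plan(np.array([649,235.5,43.]),tool(30,-1.8,-1),s,mm=25)
E
```

```text
1 17.5 4.0 -15.6  a -0.3 0.1 0.7
2 17.5 3.9 -15.6  a -0.3 0.1 0.8
3 17.6 3.7 -15.6  a -0.3 0.1 0.7
4 17.7 3.5 -15.5  a -0.2 0.1 0.8
1 21.4 -0.0 -0.3  a -0.0 -0.0 -0.0
2 21.5 -0.0 -0.3  a -0.0 -0.0 -0.0
3 21.4 -0.0 -0.3  a -0.0 -0.0 -0.0
4 21.5 -0.0 -0.3  a -0.0 -0.0 -0.0
5 21.4 -0.0 -0.4  a -0.0 -0.0 -0.0
6 21.5 -0.0 -0.3  a -0.0 -0.0 -0.0
7 21.4 -0.1 -0.4  a -0.0 -0.0 -0.0
```

step_arm(commands=[{"fingers": 75,"x": 17.5,"y": 4,"z": -15.6,"ax": -0.3,"ay": 0.1,"az": 0.7},{"fingers": 75,"x": 17.5,"y": 3.9,"z": -15.6,"ax": -0.3,"ay": 0.1,"az": 0.8},{"fingers": 75,"x": 17.6,"y": 3.7,"z": -15.6,"ax": -0.3,"ay": 0.1,"az": 0.7},{"fingers": 75,"x": 17.7,"y": 3.5,"z": -15.5,"ax": -0.2,"ay": 0.1,"az": 0.8},{"fingers": 75,"x": 21,"y": 0,"z": -0.3,"ax": 0,"ay": 0,"az": 0}])

```text
clock: 2.65
position: [586.6, 233.8, 156.0]
orientation: [1.431, 0.79, -0.84]
contact_force: [0.3, -0.7, 0.1]
grip_width: 0.752
```

step_arm(commands=[{"fingers": 75,"x": 21,"y": 0,"z": -0.3,"ax": 0,"ay": 0,"az": 0},{"fingers": 75,"x": 20,"y": 0,"z": -0.3,"ax": 0,"ay": 0,"az": 0},{"fingers": 75,"x": 15,"y": 0,"z": -0.3,"ax": 0,"ay": 0,"az": 0},{"fingers": 75,"x": 0,"y": 0,"z": 0,"ax": 0,"ay": 0,"az": 0},{"fingers": 75,"x": 0,"y": 0,"z": 0,"ax": 0,"ay": 0,"az": 0}])

```text
clock: 3.07
position: [613.9, 229.9, 106.9]
orientation: [1.43, 0.789, -0.846]
contact_force: [0.3, 0.6, 0.2]
grip_width: 0.75
```

```bash
python3 - <<'E'
from h import *
P,R=pose();print(P)
plan(np.array([649,235.5,43.]),tool(30,-1.8,-1),mm=25)
E
```

```text
[613.90405263 229.9209517  106.87519131]
1 24.2 -0.6 -2.4  a -0.1 0.1 0.0
2 24.3 -0.6 -2.3  a -0.1 0.1 0.0
3 24.2 -0.5 -2.2  a -0.1 0.1 0.0
```

step_arm(commands=[{"fingers": 75,"x": 12,"y": -0.5,"z": -5,"ax": -0.2,"ay": 0.2,"az": 0},{"fingers": 75,"x": 16,"y": -0.5,"z": -0.7,"ax": 0,"ay": 0,"az": 0},{"fingers": 75,"x": 16,"y": -0.5,"z": -0.5,"ax": 0,"ay": 0,"az": 0},{"fingers": 75,"x": 16,"y": -0.5,"z": -0.5,"ax": 0,"ay": 0,"az": 0},{"fingers": 75,"x": 0,"y": 0,"z": 0,"ax": 0,"ay": 0,"az": 0}])

```text
clock: 3.48
position: [643.0, 235.4, 53.8]
orientation: [1.43, 0.792, -0.842]
contact_force: [-0.5, -2.2, 0.6]
grip_width: 0.751
```

```bash
python3 - <<'E'
from h import *
P,R=pose();print(P)
plan(np.array([649,235.5,43.]),tool(30,-1.8,-1),mm=25)
E
```

```text
[642.95719549 235.38584167  53.77180996]
1 12.3 -0.2 -0.3  a -0.1 0.1 -0.0
```

step_arm(commands=[{"fingers": 75,"x": 6,"y": 0,"z": 0,"ax": 0,"ay": 0,"az": 0},{"fingers": 75,"x": 6,"y": 0,"z": 0,"ax": 0,"ay": 0,"az": 0},{"fingers": 75,"x": 0,"y": 0,"z": 0,"ax": 0,"ay": 0,"az": 0}])

```text
clock: 3.73
position: [649.2, 236.5, 44.9]
orientation: [1.431, 0.792, -0.839]
contact_force: [-0.5, -0.0, 0.0]
grip_width: 0.748
```

step_arm(squeeze=60, commands=[{"fingers": 0,"x": 0,"y": 0,"z": 0,"ax": 0,"ay": 0,"az": 0},{"fingers": 0,"x": 0,"y": 0,"z": 0,"ax": 0,"ay": 0,"az": 0},{"fingers": 0,"x": 0,"y": 0,"z": 0,"ax": 0,"ay": 0,"az": 0},{"fingers": 0,"x": 0,"y": 0,"z": 0,"ax": 0,"ay": 0,"az": 0},{"fingers": 0,"x": 0,"y": 0,"z": 0,"ax": 0,"ay": 0,"az": 0}])

```text
clock: 4.15
position: [648.9, 237.0, 45.2]
orientation: [1.43, 0.792, -0.838]
contact_force: [-4.1, -3.0, 5.7]
grip_width: 0.291
```

step_arm(commands=[{"fingers": 0,"x": 0,"y": 0,"z": 0,"ax": 0,"ay": 0,"az": 0},{"fingers": 0,"x": 0,"y": 0,"z": 0,"ax": 0,"ay": 0,"az": 0},{"fingers": 0,"x": 0,"y": 0,"z": 0,"ax": 0,"ay": 0,"az": 0},{"fingers": 0,"x": 0,"y": 0,"z": 0,"ax": 0,"ay": 0,"az": 0}])

```text
clock: 4.48
position: [648.9, 237.0, 45.2]
orientation: [1.43, 0.792, -0.838]
contact_force: [-4.6, -0.1, 5.9]
grip_width: 0.293
```

Gripped at 0.293 × 85 ≈ 25 mm, which fits the 26 mm handle. Next, lift back along the tool axis.

step_arm(commands=[{"fingers": 0,"x": -8,"y": 0,"z": 0,"ax": 0,"ay": 0,"az": 0},{"fingers": 0,"x": -15,"y": 0,"z": 0,"ax": 0,"ay": 0,"az": 0},{"fingers": 0,"x": -20,"y": 0,"z": 0,"ax": 0,"ay": 0,"az": 0},{"fingers": 0,"x": -20,"y": 0,"z": 0,"ax": 0,"ay": 0,"az": 0},{"fingers": 0,"x": -20,"y": 0,"z": 0,"ax": 0,"ay": 0,"az": 0}])

```text
clock: 4.9
position: [606.0, 238.1, 116.6]
orientation: [1.429, 0.794, -0.84]
contact_force: [0.5, 0.9, -1.4]
grip_width: 0.293
```

step_arm(commands=[{"fingers": 0,"x": -20,"y": 0,"z": 0,"ax": 0,"ay": 0,"az": 0},{"fingers": 0,"x": -20,"y": 0,"z": 0,"ax": 0,"ay": 0,"az": 0},{"fingers": 0,"x": -20,"y": 0,"z": 0,"ax": 0,"ay": 0,"az": 0},{"fingers": 0,"x": -10,"y": 0,"z": 0,"ax": 0,"ay": 0,"az": 0},{"fingers": 0,"x": 0,"y": 0,"z": 0,"ax": 0,"ay": 0,"az": 0}])

```text
clock: 5.32
position: [571.6, 240.5, 179.4]
orientation: [1.431, 0.792, -0.835]
contact_force: [0.2, 0.8, -1.0]
grip_width: 0.29
```

```bash
python3 - <<'E'
from h import *
snap('wrist','w2'); snap('top','t2'); P,R=pose();print(P,R.round(3).tolist())
a=cv2.imread('pics/w2.png');b=cv2.imread('pics/t2.png')
cv2.imwrite('pics/c3.png',np.hstack([cv2.resize(a,(400,300)),cv2.resize(b[195:300,365:505],(400,300),interpolation=cv2.INTER_CUBIC)]))
E
```

```text
[572.07194452 238.80323407 176.91789935] [[0.502, 0.864, -0.033], [-0.017, -0.029, -0.999], [-0.865, 0.502, -0.0]]
```

View pics/w2.png

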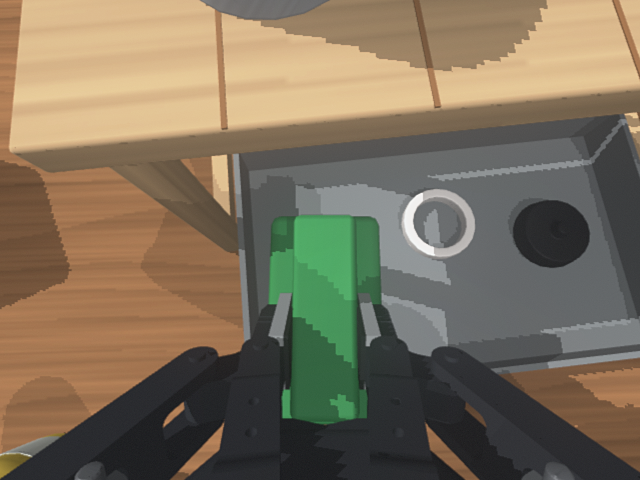

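The magnet is held square in the jaws (handle far edge at (294–354, 215)), and the ring and airstone have not moved. I'll project the predicted handle corners to check the hold, then plan the transfer.

```bash
python3 - <<'E'
from h import *
Rg=Ro.from_rotvec([1.43,.792,-.838]).as_matrix();Pg=np.array([648.9,237,45.2])
y=np.radians(-1.8);Rm=Ro.from_euler('z',y).as_matrix();M=np.array([646.8,236.5,5])
tR=Rg.T@Rm;tp=Rg.T@(M-Pg);np.savez('hold.npz',tR=tR,tp=tp)
d=np.load('pics/w2.npz')
P,R=pose()
for c in((40,13,63),(40,-13,63),(50,28,30),(50,-28,30)):print(np.round(proj('w2',P+R@(tp+tR@np.array(c))),0))
print(tp.round(1), bot.get_obs()['joint_pos'].round(2))
s=plan(np.array([490,100,250.]),tool(30,4,-1),mm=34)
plan(np.array([470,-250,250.]),tool(30,15,-1),s,mm=34)
E
```

```text
[299. 215.]
[361. 215.]
[275. 216.]
[383. 216.]
[ 33.7 -22.    0.6] [ 0.23  0.22 -0.94  1.91  0.74  0.81 -2.72]
1 -17.0 -5.0 23.6  a -0.9 0.5 -0.0
2 -17.2 -5.4 23.3  a -0.8 0.5 -0.0
3 -17.4 -5.7 23.1  a -0.9 0.5 -0.0
4 -17.6 -6.1 22.9  a -0.8 0.5 -0.0
5 -17.9 -6.4 22.6  a -0.9 0.5 -0.1
6 -18.0 -6.9 22.4  a -0.8 0.5 -0.0
1 -2.0 -3.5 31.6  a -0.9 0.5 -0.0
2 -2.3 -4.0 31.5  a -0.9 0.5 -0.0
3 -2.6 -4.5 31.5  a -0.9 0.5 -0.0
4 -2.9 -5.0 31.3  a -0.9 0.5 -0.0
5 -3.1 -5.4 31.2  a -0.8 0.5 -0.0
6 -3.4 -5.9 31.1  a -0.9 0.5 -0.0
7 -3.7 -6.4 31.0  a -0.8 0.5 -0.0
8 -4.0 -6.8 30.9  a -0.9 0.5 -0.0
9 -4.2 -7.3 30.8  a -0.8 0.5 -0.0
10 -4.5 -7.7 30.6  a -0.9 0.5 -0.0
11 -4.8 -8.2 30.4  a -0.8 0.5 -0.1
```

step_arm(commands=[{"fingers": 0,"x": -17,"y": -5,"z": 23.5,"ax": -0.9,"ay": 0.5,"az": 0},{"fingers": 0,"x": -17,"y": -5.5,"z": 23.5,"ax": -0.9,"ay": 0.5,"az": 0},{"fingers": 0,"x": -17.5,"y": -6,"z": 23,"ax": -0.9,"ay": 0.5,"az": 0},{"fingers": 0,"x": -17.5,"y": -6,"z": 23,"ax": -0.8,"ay": 0.5,"az": 0},{"fingers": 0,"x": -18,"y": -6.5,"z": 22.5,"ax": -0.9,"ay": 0.5,"az": 0}])

```text
clock: 5.83
position: [506.9, 129.9, 232.0]
orientation: [1.385, 0.849, -0.78]
contact_force: [0.2, -2.0, -3.3]
grip_width: 0.295
```

step_arm(commands=[{"fingers": 0,"x": -18,"y": -7,"z": 22.5,"ax": -0.8,"ay": 0.5,"az": 0},{"fingers": 0,"x": -2,"y": -3.5,"z": 31.5,"ax": -0.9,"ay": 0.5,"az": 0},{"fingers": 0,"x": -2.3,"y": -4,"z": 31.5,"ax": -0.9,"ay": 0.5,"az": 0},{"fingers": 0,"x": -2.6,"y": -4.5,"z": 31.5,"ax": -0.9,"ay": 0.5,"az": 0},{"fingers": 0,"x": -2.9,"y": -5,"z": 31.5,"ax": -0.9,"ay": 0.5,"az": 0}])

```text
clock: 6.25
position: [500.0, 7.2, 236.7]
orientation: [1.338, 0.899, -0.722]
contact_force: [0.1, 0.8, -1.8]
grip_width: 0.291
```

step_arm(commands=[{"fingers": 0,"x": -3,"y": -5.5,"z": 31,"ax": -0.8,"ay": 0.5,"az": 0},{"fingers": 0,"x": -3.5,"y": -6,"z": 31,"ax": -0.9,"ay": 0.5,"az": 0},{"fingers": 0,"x": -3.7,"y": -6.5,"z": 31,"ax": -0.9,"ay": 0.5,"az": 0},{"fingers": 0,"x": -4,"y": -7,"z": 31,"ax": -0.9,"ay": 0.5,"az": 0},{"fingers": 0,"x": 0,"y": 0,"z": 0,"ax": 0,"ay": 0,"az": 0}])

```text
clock: 6.67
position: [489.0, -129.4, 237.7]
orientation: [1.308, 0.93, -0.681]
contact_force: [-0.6, -0.2, -2.8]
grip_width: 0.292
```

```bash
python3 - <<'E'
from h import *
P,R=pose();print(P,R[:,0].round(3),bot.get_obs()['joint_pos'].round(2))
plan(np.array([470,-250,250.]),tool(30,15,-1),mm=34)
E
```

```text
[ 488.96347204 -129.395356    237.66843518] [ 0.488  0.084 -0.869] [ 0.22 -0.2   0.14  2.1  -0.31  0.82 -0.86]
1 -7.5 -7.4 28.8  a -0.9 0.6 0.1
2 -7.9 -7.8 28.6  a -0.9 0.7 0.1
3 -8.2 -8.3 28.4  a -0.9 0.6 0.1
4 -8.5 -8.7 28.1  a -1.0 0.7 0.1
```

```bash
python3 - <<'E'
from h import *
plan(np.array([515,-245,260.]),tool(30,15,-1),mm=31)
E
```

```text
1 -4.1 3.6 29.6  a -0.9 0.6 0.1
2 -4.4 3.2 29.7  a -0.9 0.7 0.1
3 -4.8 2.7 29.6  a -0.9 0.6 0.1
4 -5.1 2.3 29.7  a -1.0 0.7 0.1
```

step_arm(commands=[{"fingers": 0,"x": -4,"y": 3.6,"z": 30,"ax": -0.9,"ay": 0.6,"az": 0.1},{"fingers": 0,"x": -4.4,"y": 3.2,"z": 30,"ax": -0.9,"ay": 0.7,"az": 0.1},{"fingers": 0,"x": -4.8,"y": 2.7,"z": 29,"ax": -0.9,"ay": 0.6,"az": 0.1},{"fingers": 0,"x": -5,"y": 2.3,"z": 25,"ax": -0.9,"ay": 0.7,"az": 0.1},{"fingers": 0,"x": 0,"y": 0,"z": 0,"ax": 0,"ay": 0,"az": 0}])

```text
clock: 7.08
position: [516.0, -239.2, 260.4]
orientation: [1.272, 0.976, -0.613]
contact_force: [0.1, 0.2, -1.7]
grip_width: 0.29
```

```bash
python3 - <<'E'
from h import *
snap('wrist','w3');P,R=pose();print(P,R[:,0].round(3),R[:,2].round(3),bot.get_obs()['joint_pos'].round(2))
E
```

```text
[ 515.72468637 -236.44569638  259.57905053] [ 0.482  0.131 -0.866] [ 0.26  -0.966 -0.002] [ 0.28 -0.01  0.34  1.88 -0.48  0.98 -0.47]
```

View pics/w3.png

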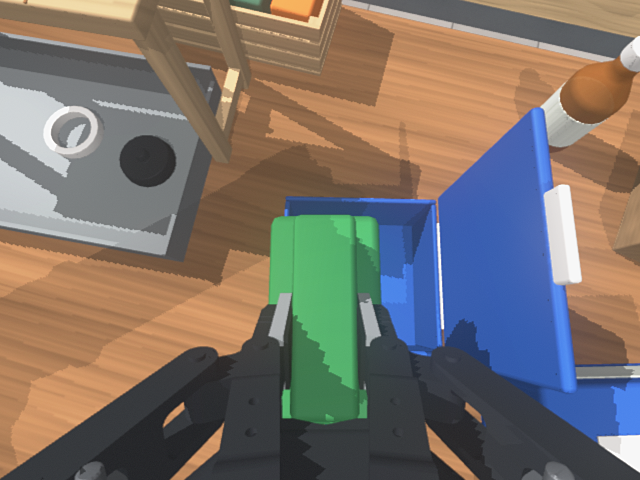

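```bash
python3 - <<'E'
from h import *
a,b,c=[onz('w3',u,v,90) for u,v in((286,198.5),(436.5,201),(442,350))]
print(a,b,c,np.linalg.norm(a-b),np.linalg.norm(b-c))
ang=lambda d:np.degrees(np.arctan2(d[1],d[0]))
print(ang(a-b)-90,ang(b-c)); 
for y in (14,15):
    ex=np.array([np.cos(np.radians(y)),np.sin(np.radians(y))]);ey=np.array([-ex[1],ex[0]])
    print('C',a[:2]-75*ex-75*ey,b[:2]-75*ex+75*ey)
# lid edge line: tab-side corners of lid, via two candidates of lid angle
for u,v in((540,112),(574,388)):
    print([onz('w3',u,v,z).round(0).tolist() for z in(230,240,250)])
P,R=pose();h=np.load('hold.npz');print('magnet now',P+R@h['tp'],np.degrees(np.arctan2(*(R@h['tR'])[[1,0],0])))
E
```

```text
[ 615.93290521 -173.13855366   90.        ] [ 651.9726921  -317.83242443   90.        ] [ 513.93586369 -349.88802251   90.        ] 149.11466218298176 141.7100115188527
13.986411627606216 13.073781859848317
C [ 561.30486791 -264.0548753 ] [ 561.05637046 -263.20438713]
C [ 562.89989662 -264.99441902] [ 560.11682674 -264.79941585]
[[665.0, -335.0, 230.0], [657.0, -330.0, 240.0], [649.0, -325.0, 250.0]]
[[512.0, -373.0, 230.0], [512.0, -366.0, 240.0], [512.0, -359.0, 250.0]]
magnet now [ 513.7073111  -237.51752072  219.38599902] 15.150527629654972
```

Rim side lengths come out at 149 mm and about 142 mm (the second is partly hidden). The canister centre is (561, -263.5) with yaw 14°, and the lid is at about 1.65 rad. I'll place the magnet 12 mm forward of centre so the gripper body clears the near wall.

```bash
python3 - <<'E'
from h import *
h=np.load('hold.npz');R1=tool(30,14,-1)
off=-R1@h['tp'];print(off, Ro.from_matrix(R1@h['tR']).as_rotvec(degrees=True))
M=np.array([572.8,-260.7,0])
s=plan(M+off+[0,0,140],R1,mm=20)
plan(M+off+[0,0,20],R1,s,mm=22)
E
```

```text
[ 2.00015805  1.09171882 40.19337654] [-0.03151645  0.17214492 14.0663312 ]
1 15.7 0.8 6.3  a 0.1 -0.1 0.0
2 15.7 0.8 6.3  a 0.2 -0.1 0.0
3 15.7 0.8 6.3  a 0.1 -0.1 0.0
4 15.7 0.8 6.2  a 0.2 -0.1 0.0
5 15.8 0.8 6.2  a 0.1 -0.1 0.0
6 15.8 0.8 6.1  a 0.2 -0.1 0.0
1 17.3 -10.0 0.0  a -0.0 -0.0 0.0
2 17.3 -10.0 0.0  a -0.0 -0.0 0.0
3 17.3 -10.0 0.0  a -0.0 -0.0 0.0
4 17.3 -10.0 0.0  a -0.0 -0.0 0.0
5 17.4 -10.0 0.0  a -0.0 -0.0 0.0
6 17.3 -9.9 0.1  a -0.0 -0.0 0.0
```

step_arm(commands=[{"fingers": 0,"x": 15.7,"y": 0.8,"z": 6.3,"ax": 0.2,"ay": -0.1,"az": 0},{"fingers": 0,"x": 15.7,"y": 0.8,"z": 6.3,"ax": 0.2,"ay": -0.1,"az": 0},{"fingers": 0,"x": 15.7,"y": 0.8,"z": 6.3,"ax": 0.1,"ay": -0.1,"az": 0},{"fingers": 0,"x": 15.7,"y": 0.8,"z": 6.2,"ax": 0.2,"ay": -0.1,"az": 0},{"fingers": 0,"x": 15.7,"y": 0.8,"z": 6.2,"ax": 0.2,"ay": -0.1,"az": 0}])

```text
clock: 7.55
position: [565.5, -250.7, 192.9]
orientation: [1.282, 0.972, -0.621]
contact_force: [0.5, 0.2, -0.6]
grip_width: 0.296
```

step_arm(commands=[{"fingers": 0,"x": 8,"y": 0.4,"z": 3,"ax": 0,"ay": 0,"az": 0},{"fingers": 0,"x": 0,"y": 0,"z": 0,"ax": 0,"ay": 0,"az": 0},{"fingers": 0,"x": 0,"y": 0,"z": 0,"ax": 0,"ay": 0,"az": 0}])

```text
clock: 7.8
position: [570.1, -253.0, 187.6]
orientation: [1.282, 0.972, -0.621]
contact_force: [0.3, -0.6, -1.5]
grip_width: 0.291
```

```bash
python3 - <<'E'
from h import *
h=np.load('hold.npz');R1=tool(30,14,-1);off=-R1@h['tp']
P,R=pose();print(P,'magnet',P+R@h['tp'])
M=np.array([572.8,-260.7,0])
plan(M+off+[0,0,25],R1,mm=18)
snap('wrist','w4')
h2=lambda u,v:onz('w4',u,v,90)
E
```

```text
[ 570.13479563 -253.03791642  187.57288227] magnet [ 568.14579186 -254.01111212  147.37590783]
1 15.3 -8.4 1.1  a 0.0 -0.0 -0.0
2 15.3 -8.4 1.1  a 0.0 -0.1 -0.0
3 15.4 -8.4 1.1  a 0.0 -0.0 -0.0
4 15.3 -8.4 1.1  a 0.1 -0.1 -0.0
5 15.4 -8.4 1.1  a 0.0 -0.0 -0.0
6 15.3 -8.4 1.1  a 0.1 -0.1 -0.0
7 15.4 -8.4 1.1  a 0.0 -0.0 -0.1
```

View pics/w4.png

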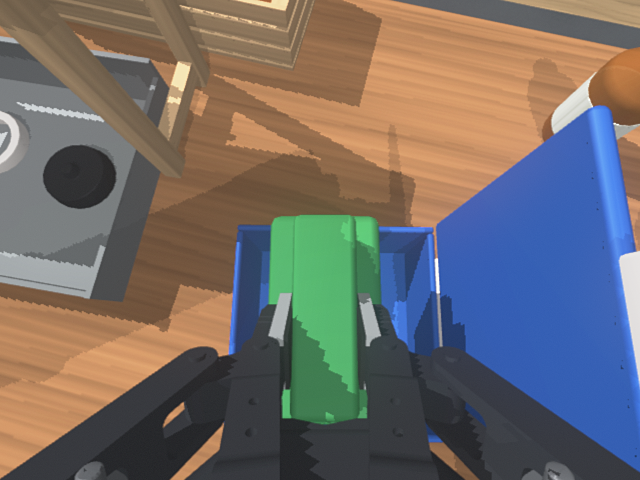

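The magnet hangs square over the opening. The far rim corners are at (238,226) and (434,229).

```bash
python3 - <<'E'
from h import *
a,b=[onz('w4',u,v,90)[:2] for u,v in((237.5,226),(434.5,229))]
d=a-b;print(a,b,np.linalg.norm(d),np.degrees(np.arctan2(d[1],d[0]))-90)
y=np.radians(14.);ex=np.array([np.cos(y),np.sin(y)]);print('C',(a+b)/2-75*ex)
E
```

```text
[ 617.39627239 -172.21485034] [ 652.09648163 -317.99142239] 149.8496362458796 13.389336715140288
C [ 561.97419754 -263.24727854]
```

step_arm(commands=[{"fingers": 0,"x": 13,"y": -7,"z": 3,"ax": 0,"ay": 0,"az": 0},{"fingers": 0,"x": 13,"y": -7,"z": 3,"ax": 0,"ay": 0,"az": 0},{"fingers": 0,"x": 5,"y": -3,"z": 1,"ax": 0,"ay": 0,"az": 0},{"fingers": 0,"x": 0,"y": 0,"z": 0,"ax": 0,"ay": 0,"az": 0}])

```text
clock: 8.18
position: [572.3, -260.0, 152.3]
orientation: [1.282, 0.971, -0.621]
contact_force: [-0.8, 0.0, -1.9]
grip_width: 0.293
```

```bash
python3 - <<'E'
from h import *
h=np.load('hold.npz');R1=tool(30,14,-1);off=-R1@h['tp']
P,R=pose();m=P+R@h['tp'];print('magnet',m)
plan(np.array([572.8,-260.7,25])+off,R1,mm=18)
E
```

```text
magnet [ 570.33727948 -261.01576901  112.11250841]
1 15.3 -8.3 0.1  a 0.0 -0.1 -0.0
2 15.3 -8.3 0.1  a 0.0 -0.1 -0.0
3 15.3 -8.3 0.0  a 0.1 -0.0 -0.0
4 15.4 -8.3 0.1  a 0.0 -0.1 -0.0
5 15.3 -8.3 -0.0  a 0.1 -0.0 -0.1
```

step_arm(commands=[{"fingers": 0,"x": 15.3,"y": -8.2,"z": 0,"ax": 0,"ay": 0,"az": 0},{"fingers": 0,"x": 15.3,"y": -8.2,"z": 0,"ax": 0,"ay": 0,"az": 0},{"fingers": 0,"x": 15.3,"y": -8.2,"z": 0,"ax": 0.1,"ay": 0,"az": 0},{"fingers": 0,"x": 13,"y": -7,"z": 0,"ax": 0,"ay": 0,"az": 0},{"fingers": 0,"x": 0,"y": 0,"z": 0,"ax": 0,"ay": 0,"az": 0}])

```text
clock: 8.6
position: [574.3, -258.5, 84.4]
orientation: [1.284, 0.972, -0.622]
contact_force: [-0.5, 0.9, -1.8]
grip_width: 0.291
```

```bash
python3 - <<'E'
from h import *
h=np.load('hold.npz');R1=tool(30,14,-1);off=-R1@h['tp']
P,R=pose();m=P+R@h['tp'];print('magnet',m,bot.get_obs()['contact_force'])
plan(np.array([573.2,-260.5,4])+off,R1,mm=7)
E
```

```text
magnet [ 572.25475517 -259.380779     44.23059067] [-0.48206441  0.91716145 -1.78019724]
1 5.9 -3.3 0.2  a 0.0 -0.1 -0.0
2 5.9 -3.3 0.2  a 0.0 -0.1 -0.0
3 5.8 -3.2 0.2  a 0.0 -0.1 -0.0
4 5.9 -3.3 0.2  a 0.0 -0.0 -0.0
5 5.8 -3.2 0.2  a 0.1 -0.1 -0.0
6 5.9 -3.3 0.2  a 0.0 -0.0 -0.0
```

step_arm(commands=[{"fingers": 0,"x": 6,"y": -3.3,"z": 0.2,"ax": 0,"ay": -0.1,"az": 0},{"fingers": 0,"x": 6,"y": -3.3,"z": 0.2,"ax": 0,"ay": 0,"az": 0},{"fingers": 0,"x": 6,"y": -3.3,"z": 0.2,"ax": 0,"ay": 0,"az": 0},{"fingers": 0,"x": 6,"y": -3.3,"z": 0.2,"ax": 0,"ay": 0,"az": 0},{"fingers": 0,"x": 0,"y": 0,"z": 0,"ax": 0,"ay": 0,"az": 0}])

```text
clock: 9.02
position: [575.7, -259.7, 57.7]
orientation: [1.283, 0.969, -0.622]
contact_force: [-0.7, 0.3, -2.0]
grip_width: 0.291
```

```bash
python3 - <<'E'
from h import *
h=np.load('hold.npz');R1=tool(30,14,-1);off=-R1@h['tp']
P,R=pose();m=P+R@h['tp'];print('magnet',m,bot.get_obs()['contact_force'])
plan(np.array([573.2,-260.5,4])+off,R1,mm=5)
E
```

```text
magnet [ 573.71351867 -260.722703     17.48084627] [-0.68631649  0.29205175 -2.01881126]
1 3.8 -2.4 -0.1  a 0.0 -0.1 -0.0
2 3.8 -2.3 -0.2  a 0.1 -0.1 -0.0
3 3.9 -2.4 -0.1  a 0.0 -0.0 -0.1
```

step_arm(commands=[{"fingers": 0,"x": 3.5,"y": -2,"z": 0,"ax": 0,"ay": 0,"az": 0},{"fingers": 0,"x": 3.5,"y": -2,"z": 0,"ax": 0,"ay": 0,"az": 0},{"fingers": 0,"x": 0,"y": 0,"z": 0,"ax": 0,"ay": 0,"az": 0}])

```text
clock: 9.27
position: [576.0, -259.9, 50.2]
orientation: [1.283, 0.968, -0.622]
contact_force: [-0.2, -0.1, -2.3]
grip_width: 0.298
```

step_arm(commands=[{"fingers": 0,"x": 1.7,"y": -1,"z": 0,"ax": 0,"ay": 0,"az": 0},{"fingers": 0,"x": 1.7,"y": -1,"z": 0,"ax": 0,"ay": 0,"az": 0},{"fingers": 0,"x": 0,"y": 0,"z": 0,"ax": 0,"ay": 0,"az": 0}])

```text
clock: 9.52
position: [576.1, -260.0, 46.7]
orientation: [1.283, 0.968, -0.622]
contact_force: [-0.0, -0.3, -1.7]
grip_width: 0.293
```

step_arm(commands=[{"fingers": 0,"x": 1.3,"y": -0.8,"z": 0,"ax": 0,"ay": 0,"az": 0},{"fingers": 0,"x": 0,"y": 0,"z": 0,"ax": 0,"ay": 0,"az": 0}])

```text
clock: 9.68
position: [576.2, -260.1, 45.3]
orientation: [1.283, 0.967, -0.622]
contact_force: [-0.4, 0.3, -0.6]
grip_width: 0.291
```

step_arm(commands=[{"fingers": 0,"x": 1,"y": -0.6,"z": 0,"ax": 0,"ay": 0,"az": 0},{"fingers": 0,"x": 0,"y": 0,"z": 0,"ax": 0,"ay": 0,"az": 0}])

```text
clock: 9.85
position: [576.5, -260.3, 45.2]
orientation: [1.283, 0.966, -0.621]
contact_force: [-2.8, 0.8, 4.4]
grip_width: 0.292
```

Contact came at the expected height (force went from -1.8 N to +4.4 N), so I release.

step_arm(commands=[{"fingers": 36,"x": 0,"y": 0,"z": 0,"ax": 0,"ay": 0,"az": 0},{"fingers": 45,"x": 0,"y": 0,"z": 0,"ax": 0,"ay": 0,"az": 0},{"fingers": 60,"x": 0,"y": 0,"z": 0,"ax": 0,"ay": 0,"az": 0},{"fingers": 60,"x": 0,"y": 0,"z": 0,"ax": 0,"ay": 0,"az": 0},{"fingers": 60,"x": 0,"y": 0,"z": 0,"ax": 0,"ay": 0,"az": 0}])

```text
clock: 10.27
position: [576.3, -260.1, 44.3]
orientation: [1.282, 0.967, -0.622]
contact_force: [-0.4, 0.2, -0.6]
grip_width: 0.602
```

step_arm(commands=[{"fingers": 60,"x": -10,"y": 4,"z": 0,"ax": 0,"ay": 0,"az": 0},{"fingers": 60,"x": -20,"y": 8,"z": 0,"ax": 0,"ay": 0,"az": 0},{"fingers": 60,"x": -25,"y": 10,"z": 0,"ax": 0,"ay": 0,"az": 0},{"fingers": 60,"x": -30,"y": 10,"z": 0,"ax": 0,"ay": 0,"az": 0},{"fingers": 60,"x": -30,"y": 0,"z": 0,"ax": 0,"ay": 0,"az": 0}])

```text
clock: 10.68
position: [548.0, -266.8, 161.7]
orientation: [1.281, 0.968, -0.62]
contact_force: [0.9, -0.5, 0.8]
grip_width: 0.598
```

step_arm(commands=[{"fingers": 0,"x": -30,"y": 0,"z": 0,"ax": 0,"ay": 0,"az": 0},{"fingers": 0,"x": -30,"y": 0,"z": 0,"ax": 0,"ay": 0,"az": 0},{"fingers": 0,"x": -20,"y": 0,"z": 0,"ax": 0,"ay": 0,"az": 0},{"fingers": 0,"x": 0,"y": 0,"z": 0,"ax": 0,"ay": 0,"az": 0}])

```text
clock: 11.02
position: [507.7, -280.6, 234.1]
orientation: [1.282, 0.959, -0.622]
contact_force: [0.1, -1.9, 0.2]
grip_width: 0.032
```

```bash
python3 - <<'E'
from h import *
snap('wrist','w5');P,R=pose();print(P,R.round(2).tolist(),bot.get_obs()['joint_pos'].round(2))
E
```

```text
[ 508.16409743 -279.21243388  231.82781355] [[0.49, 0.84, 0.24], [0.12, 0.21, -0.97], [-0.86, 0.51, 0.0]] [ 0.34  0.06  0.38  1.88 -0.56  0.96 -0.34]
```

View pics/w5.png

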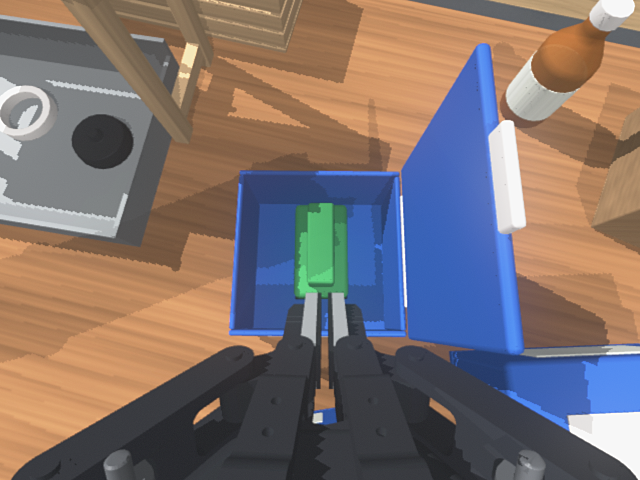

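The magnet lies flat in the canister at about (322,250), inside the walls, and the lid is still open. I now take the closed fingers over and behind the lid, then push along the hinge arc.

```bash
cat >> h.py <<'E'
def cw(cx,cy,z):
    y=np.radians(14); return np.array([562+cx*np.cos(y)-cy*np.sin(y),-263.3+cx*np.sin(y)+cy*np.cos(y),z])
def arc(al,r=140,h=15,t=8,cx=0):
    return cw(cx,-75+r*np.cos(al)-(t+h*np.sin(al))*np.sin(al),90+r*np.sin(al)+(t+h*np.sin(al))*np.cos(al))
E
python3 - <<'E'
from h import *
R1=tool(15,14,-1)
s=plan(cw(0,-70,315.),R1,mm=30)
s=plan(cw(0,-147,315.),R1,s,mm=30)
s=plan(cw(0,-147,225.),R1,s,mm=30)
print(s[0])
E
```

```text
1 -8.7 18.1 13.6  a 0.0 0.0 -3.1
2 -9.6 17.5 13.6  a 0.0 0.0 -3.1
3 -10.6 17.0 13.6  a 0.0 0.0 -3.1
4 -11.5 16.4 13.5  a 0.1 0.0 -3.0
5 -12.3 15.9 13.5  a 0.0 0.1 -3.1
1 0.0 -0.0 25.7  a 0.0 -0.0 0.0
2 0.0 -0.0 25.7  a 0.0 -0.0 0.0
3 0.0 -0.1 25.6  a 0.0 -0.0 0.0
1 21.7 -5.8 0.0  a 0.0 -0.0 0.0
2 21.8 -5.8 0.0  a 0.0 -0.0 0.0
3 21.7 -5.8 0.0  a 0.0 -0.0 0.0
4 21.8 -5.8 0.0  a 0.0 -0.0 0.0
[ 597.60129604 -405.87269773  224.98706256]
```

step_arm(commands=[{"fingers": 0,"x": -9,"y": 18,"z": 13.5,"ax": 0,"ay": 0,"az": -3},{"fingers": 0,"x": -10,"y": 17.5,"z": 13.5,"ax": 0,"ay": 0,"az": -3},{"fingers": 0,"x": -11,"y": 17,"z": 13.5,"ax": 0,"ay": 0,"az": -3},{"fingers": 0,"x": -12,"y": 16.5,"z": 13.5,"ax": 0,"ay": 0,"az": -3},{"fingers": 0,"x": -13,"y": 16,"z": 13.5,"ax": 0,"ay": 0,"az": -3}])

```text
clock: 11.48
position: [579.1, -329.1, 313.5]
orientation: [1.163, 1.149, -0.825]
contact_force: [1.7, -0.6, 0.9]
grip_width: 0.001
```

step_arm(commands=[{"fingers": 0,"x": 0,"y": 0,"z": 25.7,"ax": 0,"ay": 0,"az": 0},{"fingers": 0,"x": 0,"y": 0,"z": 25.7,"ax": 0,"ay": 0,"az": 0},{"fingers": 0,"x": 0,"y": 0,"z": 25.7,"ax": 0,"ay": 0,"az": 0},{"fingers": 0,"x": 0,"y": 0,"z": 0,"ax": 0,"ay": 0,"az": 0},{"fingers": 0,"x": 0,"y": 0,"z": 0,"ax": 0,"ay": 0,"az": 0}])

```text
clock: 11.9
position: [597.1, -405.3, 310.6]
orientation: [1.166, 1.149, -0.826]
contact_force: [-0.3, 0.2, 0.1]
grip_width: -0.001
```

```bash
python3 - <<'E'
from h import *
P,R=pose();print(P,R[:,0].round(3))
s=plan(cw(0,-147,225.),tool(15,14,-1),mm=30)
E
```

```text
[ 597.07526985 -405.25614241  310.55551157] [ 0.25   0.067 -0.966]
1 27.6 -7.3 0.4  a 0.0 -0.1 0.0
2 27.6 -7.3 0.3  a 0.0 -0.1 0.0
3 27.5 -7.2 0.3  a 0.1 -0.1 0.0
```

step_arm(commands=[{"fingers": 0,"x": 27.5,"y": -7.3,"z": 0.3,"ax": 0,"ay": 0,"az": 0},{"fingers": 0,"x": 27.5,"y": -7.3,"z": 0.3,"ax": 0,"ay": 0,"az": 0},{"fingers": 0,"x": 27.5,"y": -7.3,"z": 0.3,"ax": 0,"ay": 0,"az": 0},{"fingers": 0,"x": 0,"y": 0,"z": 0,"ax": 0,"ay": 0,"az": 0},{"fingers": 0,"x": 0,"y": 0,"z": 0,"ax": 0,"ay": 0,"az": 0}])

```text
clock: 12.32
position: [597.7, -402.7, 226.9]
orientation: [1.165, 1.15, -0.822]
contact_force: [0.5, -0.0, 1.2]
grip_width: 0.002
```

```bash
python3 - <<'E'
from h import *
P,R=pose();print(P,bot.get_obs()['contact_force'])
R1=tool(15,14,-1)
s=plan(arc(1.57),R1,mm=12)
for a in np.linspace(1.57,0.1,15)[1:]:
    print(round(a,2),end=': ');s=plan(arc(a),R1,s,n=1)
E
```

```text
[ 597.72986538 -402.74825867  226.85702046] [ 0.517227   -0.02091289  1.20956871]
1 -0.7 0.0 -11.5  a 0.1 -0.1 -0.0
2 -0.8 0.0 -11.5  a 0.0 -0.1 -0.0
3 -0.8 0.0 -11.5  a 0.1 -0.1 -0.0
4 -0.8 0.0 -11.6  a 0.0 -0.1 -0.1
1.46: 1 -1.6 0.4 -14.9  a 0.0 0.0 0.0
1.36: 1 -0.0 0.1 -15.1  a 0.0 0.0 0.0
1.26: 1 1.6 -0.5 -15.2  a 0.0 0.0 0.0
1.15: 1 3.2 -0.8 -15.1  a 0.0 0.0 0.0
1.04: 1 4.9 -1.3 -14.7  a 0.0 0.0 0.0
0.94: 1 6.4 -1.7 -14.2  a 0.0 0.0 0.0
0.84: 1 8.0 -2.2 -13.5  a 0.0 0.0 0.0
0.73: 1 9.5 -2.5 -12.5  a 0.0 0.0 0.0
0.63: 1 10.9 -2.9 -11.4  a 0.0 0.0 0.0
0.52: 1 12.1 -3.3 -10.1  a 0.0 0.0 0.0
0.42: 1 13.2 -3.5 -8.7  a 0.0 0.0 0.0
0.31: 1 14.1 -3.7 -7.0  a 0.0 0.0 0.0
0.21: 1 14.9 -4.0 -5.3  a 0.0 0.0 0.0
0.1: 1 15.3 -4.1 -3.6  a 0.0 0.0 0.0
```

step_arm(commands=[{"fingers": 0,"x": -0.8,"y": 0,"z": -11.5,"ax": 0,"ay": 0,"az": 0},{"fingers": 0,"x": -0.8,"y": 0,"z": -11.5,"ax": 0,"ay": 0,"az": 0},{"fingers": 0,"x": -0.8,"y": 0,"z": -11.5,"ax": 0,"ay": 0,"az": 0},{"fingers": 0,"x": -0.8,"y": 0,"z": -11.5,"ax": 0,"ay": 0,"az": 0},{"fingers": 0,"x": -1.5,"y": 0.4,"z": -15,"ax": 0,"ay": 0,"az": 0}])

```text
clock: 12.73
position: [582.8, -346.5, 236.6]
orientation: [1.164, 1.141, -0.822]
contact_force: [-0.4, -1.0, -0.5]
grip_width: -0.002
```

step_arm(commands=[{"fingers": 0,"x": 0,"y": 0,"z": -15,"ax": 0,"ay": 0,"az": 0},{"fingers": 0,"x": 1.6,"y": -0.5,"z": -15,"ax": 0,"ay": 0,"az": 0},{"fingers": 0,"x": 3.2,"y": -0.8,"z": -15,"ax": 0,"ay": 0,"az": 0},{"fingers": 0,"x": 4.9,"y": -1.3,"z": -14.7,"ax": 0,"ay": 0,"az": 0},{"fingers": 0,"x": 6.4,"y": -1.7,"z": -14.2,"ax": 0,"ay": 0,"az": 0}])

```text
clock: 13.15
position: [565.3, -274.3, 220.6]
orientation: [1.164, 1.14, -0.821]
contact_force: [0.8, -1.5, 0.1]
grip_width: 0.001
```

```bash
python3 - <<'E'
from h import *
P,R=pose();print(P,bot.get_obs()['contact_force'],arc(1.04),arc(.94),(P-R[:,0]*0).round(1))
snap('scene','s1')
R1=tool(15,14,-1);s=None
for a in np.linspace(.84,0.0,9):
    print(round(a,2),end=': ');s=plan(arc(a),R1,s,n=1)
E
```

```text
[ 565.25456781 -274.32697644  220.6277529 ] [ 0.80953515 -1.5289293   0.14917546] [ 567.36691958 -284.82553871  221.33485122] [ 564.09804165 -271.71478546  214.92075971] [ 565.3 -274.3  220.6]
0.84: 1 11.1 -3.8 -12.1  a 0.4 -0.2 -0.3
0.74: 1 9.4 -2.5 -12.6  a -0.0 0.0 -0.0
0.63: 1 10.8 -3.0 -11.5  a -0.0 0.0 -0.0
0.52: 1 12.1 -3.2 -10.1  a -0.0 0.0 -0.0
0.42: 1 13.1 -3.5 -8.7  a -0.0 0.0 -0.0
0.31: 1 14.1 -3.8 -7.2  a -0.0 0.0 -0.0
0.21: 1 14.8 -4.0 -5.4  a -0.0 0.0 -0.0
0.1: 1 15.3 -4.1 -3.6  a -0.0 0.0 -0.0
0.0: 1 15.7 -4.2 -1.8  a -0.0 0.0 -0.0
```

View pics/s1.png

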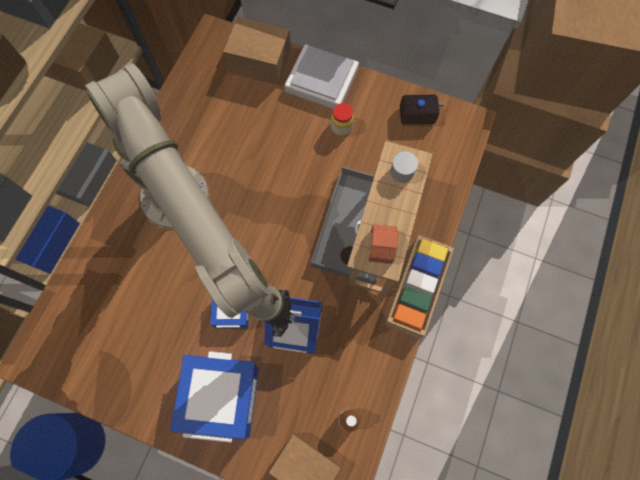

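The lid is part-way closed and following the fingers (its white label shows at (290,332)), with contact around 1.5 N. I continue along the arc.

step_arm(commands=[{"fingers": 0,"x": 10,"y": -3,"z": -12,"ax": 0,"ay": 0,"az": 0},{"fingers": 0,"x": 9.5,"y": -2.5,"z": -12.5,"ax": 0,"ay": 0,"az": 0},{"fingers": 0,"x": 10.8,"y": -3,"z": -11.5,"ax": 0,"ay": 0,"az": 0},{"fingers": 0,"x": 12,"y": -3.2,"z": -10,"ax": 0,"ay": 0,"az": 0},{"fingers": 0,"x": 13,"y": -3.5,"z": -8.7,"ax": 0,"ay": 0,"az": 0}])

```text
clock: 13.62
position: [552.0, -221.4, 162.5]
orientation: [1.165, 1.141, -0.82]
contact_force: [-0.0, -0.4, 0.7]
grip_width: 0.002
```

step_arm(commands=[{"fingers": 0,"x": 14,"y": -3.8,"z": -7.2,"ax": 0,"ay": 0,"az": 0},{"fingers": 0,"x": 14,"y": -3.8,"z": -5,"ax": 0,"ay": 0,"az": 0},{"fingers": 0,"x": 0,"y": 0,"z": 0,"ax": 0,"ay": 0,"az": 0}])

```text
clock: 13.87
position: [547.3, -208.0, 130.1]
orientation: [1.164, 1.148, -0.822]
contact_force: [-0.7, 0.3, -0.4]
grip_width: -0.0
```

```bash
python3 - <<'E'
from h import *
P,R=pose();print(P,bot.get_obs()['contact_force'],arc(0.2),arc(.1))
R1=tool(15,14,-1)
plan(arc(0)+[0,0,3],R1,mm=6)
E
```

```text
[ 547.26914403 -208.03969207  130.09836838] [-0.67295565  0.34843617 -0.42168978] [ 547.47793091 -205.05516217  128.5748765 ] [ 546.67366364 -201.82942234  113.42673163]
1 4.7 -1.1 -1.3  a 0.0 -0.0 -0.0
2 4.7 -1.1 -1.3  a 0.1 -0.0 -0.0
3 4.7 -1.1 -1.3  a 0.0 -0.1 -0.0
4 4.8 -1.1 -1.3  a 0.1 -0.0 -0.0
5 4.7 -1.1 -1.3  a 0.0 -0.1 -0.1
6 4.8 -1.2 -1.3  a 0.1 -0.0 -0.0
```

step_arm(commands=[{"fingers": 0,"x": 4.7,"y": -1.2,"z": -1,"ax": 0,"ay": 0,"az": 0},{"fingers": 0,"x": 4.7,"y": -1.2,"z": -1,"ax": 0,"ay": 0,"az": 0},{"fingers": 0,"x": 4.7,"y": -1.2,"z": -0.5,"ax": 0,"ay": 0,"az": 0},{"fingers": 0,"x": 4.7,"y": -1.2,"z": 0,"ax": 0,"ay": 0,"az": 0},{"fingers": 0,"x": 4,"y": -1,"z": 0,"ax": 0,"ay": 0,"az": 0}])

```text
clock: 14.28
position: [547.3, -207.2, 107.0]
orientation: [1.165, 1.145, -0.823]
contact_force: [-0.1, -0.2, 1.3]
grip_width: -0.003
```

step_arm(commands=[{"fingers": 0,"x": 3,"y": -0.8,"z": 0,"ax": 0,"ay": 0,"az": 0},{"fingers": 0,"x": 0,"y": 0,"z": 0,"ax": 0,"ay": 0,"az": 0},{"fingers": 0,"x": 0,"y": 0,"z": 0,"ax": 0,"ay": 0,"az": 0}])

```text
clock: 14.53
position: [546.8, -207.1, 103.6]
orientation: [1.165, 1.146, -0.824]
contact_force: [-0.2, -0.2, 0.4]
grip_width: -0.001
```

step_arm(commands=[{"fingers": 0,"x": 2,"y": -0.5,"z": 0,"ax": 0,"ay": 0,"az": 0},{"fingers": 0,"x": 0,"y": 0,"z": 0,"ax": 0,"ay": 0,"az": 0}])

```text
clock: 14.7
position: [547.0, -207.0, 101.7]
orientation: [1.165, 1.145, -0.823]
contact_force: [-0.6, -0.8, -0.4]
grip_width: -0.002
```

step_arm(commands=[{"fingers": 0,"x": 2,"y": -0.5,"z": 0,"ax": 0,"ay": 0,"az": 0},{"fingers": 0,"x": 0,"y": 0,"z": 0,"ax": 0,"ay": 0,"az": 0}])

```text
clock: 14.87
position: [547.3, -207.1, 100.0]
orientation: [1.165, 1.145, -0.823]
contact_force: [-1.1, 0.7, 3.2]
grip_width: -0.003
```

step_arm(commands=[{"fingers": 0,"x": 1.5,"y": -0.4,"z": 0,"ax": 0,"ay": 0,"az": 0},{"fingers": 0,"x": 0,"y": 0,"z": 0,"ax": 0,"ay": 0,"az": 0}])

```text
clock: 15.03
position: [547.5, -207.1, 99.5]
orientation: [1.165, 1.144, -0.822]
contact_force: [-5.7, 1.4, 12.1]
grip_width: 0.002
```

The lid is against its stop (12 N, with the stiffness of a hard contact). I back off vertically and check.

step_arm(commands=[{"fingers": 0,"x": -10,"y": 2.6,"z": 0,"ax": 0,"ay": 0,"az": 0},{"fingers": 0,"x": -25,"y": 6.5,"z": 0,"ax": 0,"ay": 0,"az": 0},{"fingers": 0,"x": -35,"y": 0,"z": 0,"ax": 0,"ay": 0,"az": 0},{"fingers": 0,"x": -35,"y": 0,"z": 0,"ax": 0,"ay": 0,"az": 0},{"fingers": 0,"x": -35,"y": 0,"z": 0,"ax": 0,"ay": 0,"az": 0}])

```text
clock: 15.45
position: [519.3, -214.0, 237.2]
orientation: [1.164, 1.146, -0.824]
contact_force: [0.2, -0.1, -0.5]
grip_width: 0.001
```

step_arm(commands=[{"fingers": 0,"x": -20,"y": -15,"z": 0,"ax": 0,"ay": 0,"az": 0},{"fingers": 0,"x": -10,"y": -15,"z": 0,"ax": 0,"ay": 0,"az": 0},{"fingers": 0,"x": 0,"y": 0,"z": 0,"ax": 0,"ay": 0,"az": 0},{"fingers": 0,"x": 0,"y": 0,"z": 0,"ax": 0,"ay": 0,"az": 0},{"fingers": 0,"x": 0,"y": 0,"z": 0,"ax": 0,"ay": 0,"az": 0}])

```text
clock: 15.87
position: [484.7, -222.5, 256.6]
orientation: [1.165, 1.146, -0.823]
contact_force: [-0.1, 0.5, -0.8]
grip_width: 0.001
```

```bash
python3 - <<'E'
from h import *
o=bot.get_obs();print(o['position'],o['contact_force'],o['clock'])
snap('wrist','w6');snap('top','t6')
a=cv2.imread('pics/w6.png');b=cv2.imread('pics/t6.png')
cv2.imwrite('pics/c6.png',np.hstack([cv2.resize(a,(400,300)),cv2.resize(b,(400,300))]))
for q in((-77,79),(77,79),(77,-75),(-77,-75)):print(np.round(proj('w6',cw(*q,98))))
E
```

```text
[ 484.65271864 -222.48089698  256.57067451] [-0.09138663  0.50481324 -0.83304787] 15.8667
[302. 282.]
[302. 108.]
[476. 109.]
[473. 282.]
```

View pics/c6.png

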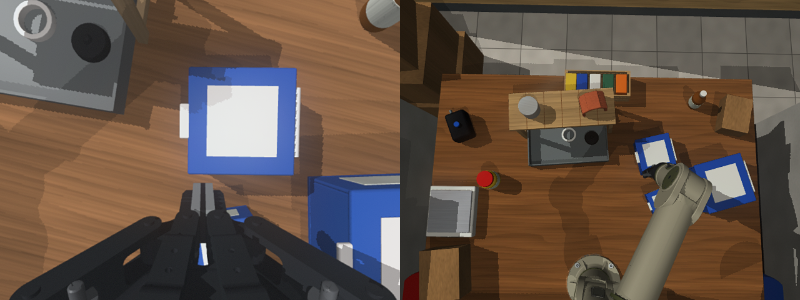

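The lid corners in the wrist view, at about (302,109), (474,110) and (301,277) full scale, match the shut-lid prediction to within 5 px. The ring, airstone, cave, tin and jar are in place and the gripper is clear, so I hand in.

```bash
python3 -c "
from workcell import bot
print(bot.job_done())"
```

```text
the job is handed in; nothing more can be done
None
```

The green magnet is in the middle-sized blue canister, the lid is pushed shut, and the job is handed in (about 16 s of the 72 s used). The hand-in reports no verdict, so the points below are my own last checks.

- **Lift:** I gripped the handle with the tool leaning back 30° and drew the magnet out along the tool axis. It stayed square in the jaws, and the largest force on the tool up to then was about 7 N, from the fingers closing on the magnet.
- **Placing:** It touched the canister floor at the expected height with about 5 N and was released without a drop. The picture afterwards showed it flat, about 12 mm forward of the canister's centre, with the lid still open.
- **Lid:** I pushed it round its hinge to a hard stop at 12 N. Afterwards its corners matched the predicted shut position to within 5 px. That check was by eye, and I did not measure the lid angle itself.
- **Other goods:** In the final pictures the ring, airstone, cave, tin and jar look unmoved, also judged by eye, and the gripper was clear of everything. The arm met no unexpected force near the stand.

No check failed. The only small mismatch was about 5 px sideways (roughly 2 mm) between the predicted and seen magnet in the grip, within the calibration error. I could not see the magnet after the lid was shut.

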